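# Lay four bench tools on their shadow-board tiles

### The arm

A 6-joint arm with a two-finger parallel gripper is mounted at the origin on the work surface; the furniture and walls round the work are solid. World frame = base frame: x ahead of the robot, y to its left, z up, the work surface at z = 0. Lengths are in mm, angles in rad, forces in N, time in s.
With the tool pointing down it reaches from about 275 to 750 mm from the base axis. Payload 10.2 kg.
Tool frame: the origin (TCP) lies on the centre line of the jaws, within the pads' length; the fingertips stand 14 mm ahead of it and the grasp point (between the pads) lies 5 mm behind it (env.nose_length is the distance from the TCP to the fingertips, in mm); x points along the fingers, y is the direction in which the jaws open and shut, and the axes are right-handed (so a half turn about x gives the same grasp; the last joint's range is limited). The gripper opens to 85 mm and grips with 20 to 120 N. Pads are 22 mm wide; open, the fingers measure 114 mm over their backs; the gripper's body (76 mm by 85 mm) begins 54 mm behind the grasp point. The pads swing forward as they close: fully open they stand 13 mm farther back than shut.
Start: joints at [1.122, 0.313, 1.498, -0, 1.331, -0.223], TCP at [117.553, 511.676, 222.894] pointing down, gripper open.
Joint ranges: [-2.94, 2.94], [-0.97, 2.17], [0.19, 2.56], [-1.23, 4.37], [0.02, 3.11], [-2.88, 2.88]. Speed limits (rad/s): [2.39, 2.39, 3.01, 3.14, 3.14, 3.14].

### API

Orientations are given as a 3x3 rotation matrix whose columns are the frame's x, y, z axes.
In Python, from plant import env, vision, order gives the robot as it stands. Calls block until the motion is done:
- env.goto(position, orientation): joint-space move of the TCP to a pose.
- env.move_linear(position, vel=150, rotation=None, guard=None): straight line of the TCP; rotation=None keeps the orientation; vel is the mean speed in mm/s. With guard (N) it stops when the force on the tool has changed by that much, and returns True; else False.
- env.move_joints(angles): joint-space move.
- env.gripper_to(opening, grasp_force=None): finger opening in mm; grasp_force is the grip in N (None keeps the last); returns when the fingers have stopped.
- env.hold(seconds).
- env.solve_ik(position, orientation): joint angles nearest the present ones, or None.
- vision.read_camera(name): name is "side" or "top" or "wrist"; returns the picture (400x640x3 uint8, red, green, blue); there is no depth.
- vision.camera_info(name): a dict with "mtx" (3x3 intrinsics, pixels), "world_from_camera" (4x4, takes a point from camera to world coordinates); the wrist camera has in their place "tool_from_camera" (4x4, takes a point from camera to tool coordinates, whose origin is the TCP and whose axes are the tool frame's). Camera axes: x right, y up, looking along -z (the intrinsics and any distortion apply to the point x, -y, -z); pixel columns grow to the right and rows downward; lengths in mm; the calibration is good to about 2 mm. A picture is of the moment at which its call begins: read the wrist's pose just before it. camera_info takes no time and is no camera call.
A pose or a line that the arm cannot do raises env.IKError and nothing moves.
- order.finish_job(): hands the job in, once; it reports no verdict.
Trained networks look in the newest picture that a camera, given by its name, has taken for a name from the list of things; names that differ only in an ending like _2 or _b are one class to them, and where a whole thing is asked for, a point or a joint stands for the part that bears it (a point fixed in the world has none). Each returns a list of dicts, best first, with "conf" (0 to 1); they miss things now and then, are a little off and sometimes report something else, mostly with a low value. They report only what shows in the picture. A call takes as long as a camera call. They do not tell look-alikes from the thing itself.
- vision.search_frame(name, camera): "extent" ([left, top, right, bottom] in pixels, round what is visible of it).
- vision.silhouettes(name, camera): "region" (400x640 bool, what is visible of it) and "extent" ([left, top, right, bottom] in pixels, round what is visible of it).
- vision.tip_of(name, camera): "uv" ([column, row] in pixels: a listed point, or the origin of a listed thing).
Readings, each from a call of its own:
- env.read_clock(): time.
- env.read_joint_positions(): joint angles.
- env.read_joint_vel(): joint speeds.
- env.read_joint_efforts(): joint torques, N m.
- env.read_ee_pos(): TCP position.
- env.read_eef_rot(): TCP orientation.
- env.read_contact_force(): force on the tool from outside, world axes, zero at the start.
- env.read_torque(): the same for the moment, N m.
- env.read_finger_gap(): finger opening in mm.
Only numpy, scipy, OpenCV 4.12 (cv2) and the standard library are available. Lean on these libraries where they do the work, as an engineer would, in place of code of your own. Each camera call takes 0.05 s, during which the arm holds its last target.

### The job

Tidy the bench: lay the folding rule, the brush, the steel chisel and the wooden wedge each on the dark tile that shows its own pale outline, flat, centred and lined up with that outline (either end may point either way). Do not disturb the mug or the white tub, and leave all four tools released and lying still.

Things in the scene. Friction and masses are not known exactly. Their poses are not given: they have to be found in the camera images.
- rule: Folded wooden folding rule, a plain pale brown bar 22 x 204 mm, 16 mm high, 0.11 kg, loose, lying flat. Its origin is the centre of its underside; its long axis is its y axis, z is up. Grasp it at the middle across its 20 mm width.
- brush: Flat paste brush, 198 mm long: brown bristles 36 mm wide at its -y end, metal ferrule 34 mm wide up to y = -29 mm, then a wooden handle to y = +99 mm; 15 mm high, 0.06 kg, loose, lying flat. Its origin is the centre of its underside; its long axis is its y axis, z is up. Grasp the handle across its 14 mm width at about y = +10 mm (handle between 2 and 13 mm above the underside).
- chisel: Grey steel mason's chisel, 172 mm long, 21 mm high, with a shank about 28 mm across for grasping that flares into a flat 34 mm blade at its -y end; 0.22 kg, loose, lying flat. Its origin is the centre of its underside; its long axis is its y axis, z is up. Grasp it across the shank at the middle.
- wedge: Brown hardwood wedge, 36 x 120 mm seen from above, tapering in height from 28 mm at its -y end to a thin edge at the other; 0.05 kg, loose, lying on its flat long side. Its origin is the centre of its underside; its long axis is its y axis, z is up. Its two long sides are upright, 36 mm apart: grasp it across them, 20 mm from the middle towards the thick end (y = -20 mm), where it is about 19 mm high.
- rule_tile: Dark tile 44 x 214 mm with the pale outline of the rule: one long narrow bar 24 x 204 mm. Fixed to the bench, 10.5 mm thick, not graspable; the tool simply lies on its flat top, there is no recess. Origin: centre of its underside, straight below the middle of the outline; long axis y, z up. 
- brush_tile: Dark tile 56 x 210 mm with the pale outline of the brush: a narrow handle, broad at the bristle end. Fixed to the bench, 10.5 mm thick, not graspable; the tool simply lies on its flat top, there is no recess. Origin: centre of its underside, straight below the middle of the outline; long axis y, z up. 
- chisel_tile: Dark tile 54 x 184 mm with the pale outline of the chisel: a bar 172 mm long with a broad blade at one end. Fixed to the bench, 10.5 mm thick, not graspable; the tool simply lies on its flat top, there is no recess. Origin: centre of its underside, straight below the middle of the outline; long axis y, z up. 
- wedge_tile: Dark tile 56 x 132 mm, the shortest, with the pale outline of the wedge: one short broad rectangle 38 x 122 mm. Fixed to the bench, 10.5 mm thick, not graspable; the tool simply lies on its flat top, there is no recess. Origin: centre of its underside, straight below the middle of the outline; long axis y, z up. 
- mug: Blue-grey enamel mug, 70 mm across, 78 mm high, with a dark handle; stands loose on the bench at the left of the work; a bystander. Origin under the middle of its footprint with the handle.
- tub: White tub, 107 mm across, 74 mm high, stands loose on the bench at the right of the work; a bystander. Origin under its middle.
Things that resemble listed ones, but are neither listed nor needed, are in the scene too. Of the things that look like the wedge, take the one that is farthest to the robot's right at the start.

How it is judged (in metres and radians):
At the end, for the whole second after the job is handed in: Each of the four tools lies flat on the tile with its own outline, its middle within 12 mm of the middle of the outline, its long axis within 8 degrees of the outline's (either way round), upper face still up (within 6 degrees), and at rest (horizontal distance between rule and rule_tile below 0.012 m and angle between the y axis of rule and the y axis of rule_tile, either way round below 0.14 rad and z of rule in the frame of rule_tile between 0.007 and 0.014 m and angle between each of rule, brush, chisel, wedge's own z axis and vertical below 0.1 rad and linear speed of each of rule, brush, chisel, wedge below 0.02 m/s and horizontal distance between brush and brush_tile below 0.012 m and angle between the y axis of brush and the y axis of brush_tile, either way round below 0.14 rad and z of brush in the frame of brush_tile between 0.007 and 0.014 m and horizontal distance between chisel and chisel_tile below 0.012 m and angle between the y axis of chisel and the y axis of chisel_tile, either way round below 0.14 rad and z of chisel in the frame of chisel_tile between 0.007 and 0.014 m and horizontal distance between wedge and wedge_tile below 0.012 m and angle between the y axis of wedge and the y axis of wedge_tile, either way round below 0.14 rad and z of wedge in the frame of wedge_tile between 0.007 and 0.014 m); the robot touches nothing.
It fails at once if the mug is shifted by more than 20 mm or tipped (distance of mug from where it was at the start of the episode above 0.02 m or angle between mug's own z axis and vertical above 0.3 rad).
It fails at once if the tub is shifted by more than 20 mm or tipped (distance of tub from where it was at the start of the episode above 0.02 m or angle between tub's own z axis and vertical above 0.3 rad).
It also fails if it takes over 93 s, if anything falls off the work surface, if the arm or the gripper's body presses on something with over 40 N, if the wrist force passes 120 N, or if a joint passes its speed limit or range.

## Working session

There is one attempt and no reset: what is moved stays moved. The work goes in short steps, each a Python script; the robot and the scene stay as the last script left them, time stands still between calls to the robot, and variables do not carry over. Pictures are saved under pics/ and viewed, and the job is handed in when it is done.

```bash
ls; mkdir -p pics
python3 - <<'E'
from plant import env, vision, order
import cv2,numpy as np
print(env.read_clock(), env.nose_length, env.read_eef_rot())
for n in ("top","side","wrist"):
    im=vision.read_camera(n); cv2.imwrite(f"pics/{n}0.png",im[:,:,::-1])
    i=vision.camera_info(n); print(n,{k:np.round(v,3).tolist() if not isinstance(v,str) else v for k,v in i.items()})
print(env.read_clock())
E
```

```text
pics
0.0 14.0 [[-5.94058477e-04  2.23896901e-01  9.74612654e-01]
 [-1.22957477e-03  9.74611925e-01 -2.23897483e-01]
 [-9.99999068e-01 -1.33136733e-03 -3.03678494e-04]]
top {'mtx': [[398.953, 0.0, 319.935], [0.0, 398.953, 197.149], [0.0, 0.0, 1.0]], 'world_from_camera': [[0.002, 0.996, -0.092, 320.096], [-1.0, 0.001, -0.019, 81.134], [-0.019, 0.092, 0.996, 1437.551], [0.0, 0.0, 0.0, 1.0]]}
side {'mtx': [[389.956, 0.0, 328.314], [0.0, 389.956, 198.28], [0.0, 0.0, 1.0]], 'world_from_camera': [[-0.485, -0.735, 0.474, 1285.917], [0.874, -0.408, 0.263, 537.577], [0.001, 0.542, 0.841, 1510.527], [0.0, 0.0, 0.0, 1.0]]}
wrist {'mtx': [[320.6, 0.0, 320.696], [0.0, 320.6, 196.665], [0.0, 0.0, 1.0]], 'tool_from_camera': [[0.0, 0.259, -0.966, -151.752], [1.0, -0.001, 0.0, 1.198], [-0.001, -0.966, -0.259, -65.297], [0.0, 0.0, 0.0, 1.0]]}
0.15
```

View pics/top0.png

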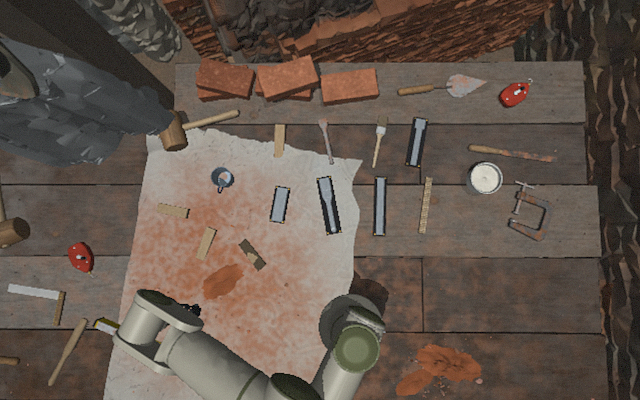

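View pics/side0.png

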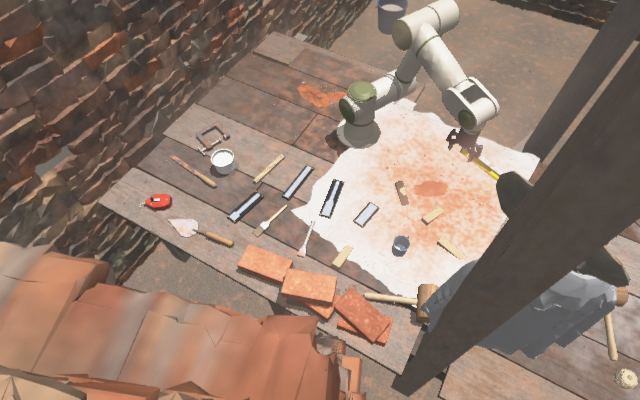

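View pics/wrist0.png

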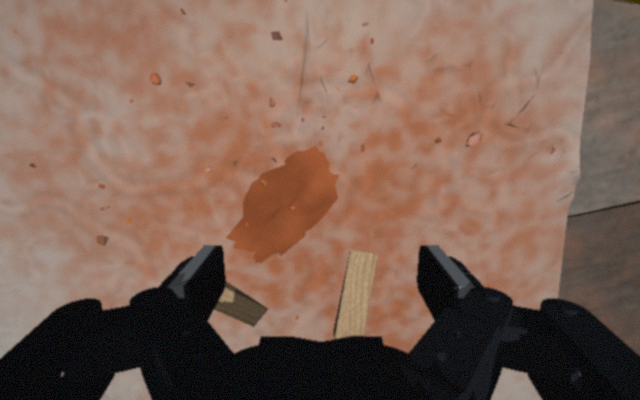

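Run:
```python
from plant import env, vision, order
import cv2,numpy as np,pickle
im=vision.read_camera("top"); np.save("top0.npy",im)
out={}
for n in ["rule","brush","chisel","wedge","rule_tile","brush_tile","chisel_tile","wedge_tile","mug","tub"]:
    r=vision.silhouettes(n,"top"); out[n]=r
    t=vision.tip_of(n,"top")
    print(n,[(round(d["conf"],2),np.round(d["extent"]).tolist(),int(d["region"].sum())) for d in r],[(round(d["conf"],2),np.round(d["uv"],1).tolist()) for d in t])
pickle.dump(out,open("seg0.pkl","wb"))
a=cv2.resize(im[110:280,140:520],None,fx=2.1,fy=2.1,interpolation=cv2.INTER_CUBIC)
cv2.imwrite("pics/zoom0.png",a[:,:,::-1])
print(env.read_clock())
```

```text
rule [(0.71, [416.0, 180.0, 433.0, 233.0], 320)] [(0.6, [420.5, 206.6])]
brush [(0.51, [377.0, 115.0, 387.0, 168.0], 303)] [(0.72, [380.9, 140.8])]
chisel [(0.64, [316.0, 120.0, 332.0, 166.0], 246)] [(0.77, [327.1, 140.2])]
wedge [(0.69, [238.0, 241.0, 267.0, 268.0], 324), (0.69, [158.0, 205.0, 192.0, 216.0], 290), (0.63, [275.0, 125.0, 284.0, 162.0], 366), (0.56, [196.0, 228.0, 218.0, 262.0], 381)] [(0.91, [251.6, 255.6]), (0.77, [174.8, 210.0]), (0.57, [206.6, 241.3]), (0.54, [277.3, 141.5])]
rule_tile [(0.61, [374.0, 176.0, 387.0, 236.0], 713)] [(0.89, [379.9, 207.2])]
brush_tile [(0.85, [313.0, 175.0, 340.0, 235.0], 899)] [(0.78, [327.3, 203.6])]
chisel_tile [(0.62, [408.0, 118.0, 428.0, 167.0], 711)] [(0.63, [418.0, 141.9]), (0.24, [327.0, 140.2])]
wedge_tile [(0.57, [266.0, 186.0, 291.0, 222.0], 596)] [(0.57, [277.0, 202.0])]
mug [(0.71, [213.0, 164.0, 234.0, 190.0], 383), (0.48, [466.0, 167.0, 503.0, 193.0], 840)] [(0.83, [226.2, 182.8])]
tub [(0.75, [315.0, 176.0, 341.0, 235.0], 846), (0.67, [468.0, 166.0, 502.0, 194.0], 898)] [(0.73, [478.2, 183.9])]
1.2
```

View pics/zoom0.png

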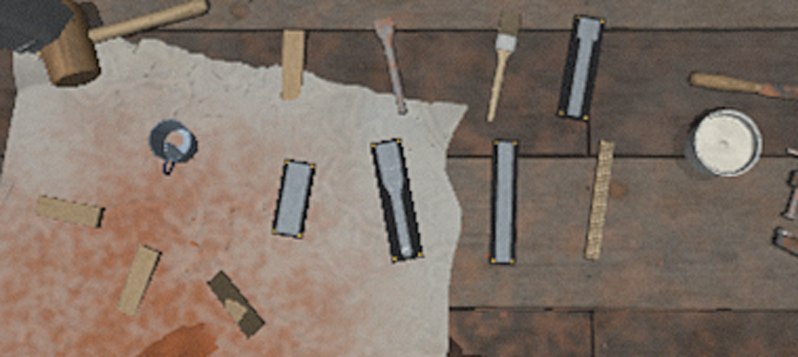

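```bash
cat > h.py <<'E'
import numpy as np,cv2
from plant import env, vision, order
def ray(cam,uv,z,T=None):
    """pixel->world at height z. T: world_from_tool for wrist"""
    i=vision.camera_info(cam); K=i["mtx"]; W=np.array(i["world_from_camera"]) if cam!="wrist" else T@np.array(i["tool_from_camera"])
    uv=np.asarray(uv,float).reshape(-1,2)
    d=np.array(i.get("dist",np.zeros(5)),float)
    p=cv2.undistortPoints(uv[:,None,:],np.array(K),d)[:,0]
    dirs=np.c_[p[:,0],-p[:,1],-np.ones(len(p))]@W[:3,:3].T
    o=W[:3,3]; return o+dirs*((z-o[2])/dirs[:,2])[:,None]
def proj(cam,P,T=None):
    i=vision.camera_info(cam); K=np.array(i["mtx"]); W=np.array(i["world_from_camera"]) if cam!="wrist" else T@np.array(i["tool_from_camera"])
    c=(np.asarray(P,float).reshape(-1,3)-W[:3,3])@W[:3,:3]
    return np.c_[K[0,0]*c[:,0]/-c[:,2]+K[0,2], K[1,1]*-c[:,1]/-c[:,2]+K[1,2]]
def toolT():
    T=np.eye(4); T[:3,:3]=env.read_eef_rot(); T[:3,3]=env.read_ee_pos(); return T
def down(a):
    """tool x down, jaw direction (tool y) at angle a from world x"""
    y=np.array([np.cos(a),np.sin(a),0]); x=np.array([0,0,-1.]); return np.c_[x,y,np.cross(x,y)]
E
python3 - <<'E'
from h import *
import pickle
print(vision.camera_info("wrist").keys())
s=pickle.load(open("seg0.pkl","rb"))
for n,rs in s.items():
    for r in rs:
        v,u=np.nonzero(r["region"]); c=ray("top",[u.mean(),v.mean()],10)[0]
        pts=ray("top",np.c_[u,v],10)[:,:2].astype(np.float32); print(n,c.round(),[np.round(q,1) for q in cv2.minAreaRect(pts)], [np.round(np.degrees(np.arctan2(*np.linalg.svd(pts-pts.mean(0),full_matrices=False)[2][0][::-1])),1)])
E
```

```text
dict_keys(['mtx', 'tool_from_camera'])
rule [ 430. -265.   10.] [array([ 425.4, -264.7]), array([ 22.9, 197.6]), np.float64(81.4)] [np.float32(171.3)]
brush [ 681. -106.   10.] [array([ 658.4, -101. ]), array([ 35.7, 190.1]), np.float64(78.2)] [np.float32(168.1)]
chisel [671.  89.  10.] [array([656.3,  92. ]), array([171.4,  34.2]), np.float64(8.4)] [np.float32(-167.3)]
wedge [248. 351.  10.] [array([248.1, 350.9]), array([114.8,  36.5]), np.float64(37.5)] [np.float32(-142.3)]
wedge [404. 641.  10.] [array([404.4, 640.9]), array([116.4,  33.9]), np.float64(77.5)] [np.float32(-103.3)]
wedge [655. 258.  10.] [array([654.9, 258.2]), array([ 39.8, 126.6]), np.float64(88.4)] [np.float32(178.9)]
wedge [288. 518.  10.] [array([286.3, 517.9]), array([ 43.8, 119.2]), np.float64(68.9)] [np.float32(158.3)]
rule_tile [ 421. -104.   10.] [array([ 420.1, -103.3]), array([ 42.9, 211.6]), np.float64(89.3)] [np.float32(178.1)]
brush_tile [423.  78.  10.] [array([424.8,  77.8]), array([210.,  57.]), np.float64(10.8)] [np.float32(-168.9)]
chisel_tile [ 653. -240.   10.] [array([ 653.3, -239.3]), array([ 54. , 181.5]), np.float64(79.5)] [np.float32(170.0)]
wedge_tile [426. 256.  10.] [array([426.2, 255.8]), array([ 58.8, 133.9]), np.float64(79.5)] [np.float32(169.6)]
mug [523. 465.  10.] [array([522.4, 466.1]), array([85.3, 71.9]), np.float64(34.7)] [np.float32(-128.4)]
mug [ 521. -478.   10.] [array([ 523.9, -476.2]), array([104.8, 122.2]), np.float64(0.0)] [np.float32(-68.4)]
tub [425.  79.  10.] [array([424.7,  78.9]), array([208. ,  55.8]), np.float64(11.1)] [np.float32(-169.5)]
tub [ 519. -479.   10.] [array([ 522.1, -477.6]), array([125.7, 108.5]), np.float64(89.9)] [np.float32(-68.8)]
```

```bash
cat > survey.py <<'E'
from h import *
import pickle
N=["rule","brush","chisel","wedge","rule_tile","brush_tile","chisel_tile","wedge_tile"]
views={}
for k,p in (("a",(470,0,340)),("b",(610,0,320))):
    env.goto(np.array(p,float),down(np.pi/2)); env.hold(0.15)
    T=toolT(); im=vision.read_camera("wrist"); cv2.imwrite(f"pics/w_{k}.png",im[:,:,::-1])
    segs={n:vision.silhouettes(n,"wrist") for n in N}
    views[k]=(T,im,segs); print(k,env.read_clock())
pickle.dump(views,open("views.pkl","wb"))
E
python3 - <<'E'
from h import *
for p in ((470,0,340),(610,0,320)):
    print(env.solve_ik(np.array(p,float),down(np.pi/2)))
E
python3 survey.py
```

```text
[-2.50044224e-01  1.30971713e-01  1.42409025e+00 -4.44089210e-16
  1.58653069e+00 -1.82084055e+00]
[-1.91830094e-01  4.71845138e-01  1.02253898e+00 -4.44089210e-16
  1.64720854e+00 -1.76262642e+00]
a 4.0583
b 5.2833
```

View pics/w_a.png

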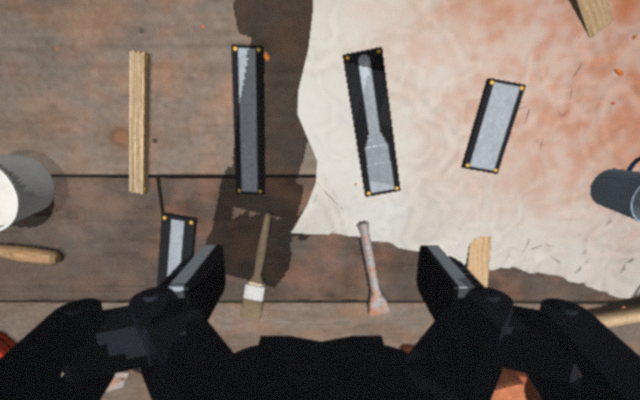

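View pics/w_b.png

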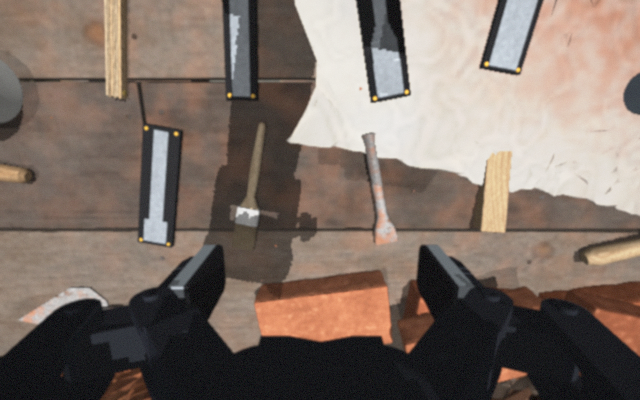

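Run:
```python
from h import *
import pickle
V=pickle.load(open("views.pkl","rb"))
Z=dict(rule=8,brush=7,chisel=10,wedge=8)
for k,(T,im,segs) in V.items():
  for n,rs in segs.items():
    z=10.5 if "tile" in n else Z[n]
    for r in rs:
        if r["conf"]<.3: continue
        m=r["region"]; v,u=np.nonzero(m); b=[u.min(),v.min(),u.max(),v.max()]
        pts=ray("wrist",np.c_[u,v],z,T)[:,:2].astype(np.float32); q=cv2.minAreaRect(pts)
        vv=np.linalg.svd(pts-pts.mean(0),full_matrices=False)[2][0]
        print(k,n,round(r["conf"],2),b,np.round(q[0],1),np.round(q[1],1),round(q[2],1),"pca",round(float(np.degrees(np.arctan2(vv[1],vv[0])))%180,1),"centroid",pts.mean(0).round(1))
```

```text
a rule 0.56 [np.int64(129), np.int64(50), np.int64(149), np.int64(193)] [ 426.5 -266.9] [ 28.2 206.5] 81.3 pca 171.1 centroid [ 420.6 -266.2]
a brush 0.73 [np.int64(240), np.int64(213), np.int64(270), np.int64(319)] [ 657.7 -104.1] [ 35.2 196.9] 79.3 pca 168.2 centroid [ 679.5 -107.1]
a brush 0.49 [np.int64(465), np.int64(235), np.int64(491), np.int64(285)] [643.7 260.5] [91.3 40.8] 1.8 pca 9.9 centroid [636.8 262.3]
a wedge 0.96 [np.int64(465), np.int64(232), np.int64(490), np.int64(287)] [642.6 259.9] [101.8  40.1] 5.0 pca 11.7 centroid [636.  261.4]
a wedge 0.58 [np.int64(567), np.int64(0), np.int64(612), np.int64(37)] [272.3 367.1] [62.9 41.6] 39.7 pca 62.4 centroid [278.6 368.4]
a rule_tile 0.66 [np.int64(232), np.int64(44), np.int64(264), np.int64(194)] [ 422.8 -104.3] [ 45.5 213. ] 87.5 pca 177.7 centroid [ 416.4 -104. ]
a brush_tile 0.6 [np.int64(342), np.int64(47), np.int64(399), np.int64(196)] [426.   77.3] [209.1  56.9] 10.9 pca 10.8 centroid [420.2  76.3]
a wedge_tile 0.64 [np.int64(461), np.int64(78), np.int64(525), np.int64(173)] [427.5 252.9] [ 60.2 131.4] 80.4 pca 170
[... 602 characters left out ...]
np.int64(473), np.int64(148), np.int64(511), np.int64(231)] [660.4 259.4] [127.7  50. ] 0.0 pca 0.8 centroid [662.1 259.5]
b rule_tile 0.87 [np.int64(221), np.int64(0), np.int64(258), np.int64(100)] [ 468.8 -106.2] [ 47.4 124.1] 87.9 pca 177.9 centroid [ 466.6 -106. ]
b brush_tile 0.62 [np.int64(356), np.int64(0), np.int64(410), np.int64(101)] [466.2  84.4] [129.1  57.8] 10.6 pca 12.5 centroid [465.6  84.2]
b chisel_tile 0.86 [np.int64(138), np.int64(124), np.int64(182), np.int64(247)] [ 655.5 -240. ] [ 57.2 184.1] 79.2 pca 169.3 centroid [ 650.6 -238.8]
b wedge_tile 0.59 [np.int64(479), np.int64(0), np.int64(543), np.int64(75)] [448.7 248.6] [59.7 93.8] 80.1 pca 166.3 centroid [449.4 249.3]
```

Run:
```python
from h import *
import pickle
V=pickle.load(open("views.pkl","rb")); im=V["b"][1]
cv2.imwrite("pics/z1.png",cv2.resize(im[110:255,340:560],None,fx=3.6,fy=3.6,interpolation=cv2.INTER_CUBIC)[:,:,::-1])
```

```text
(no output)
```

View pics/z1.png

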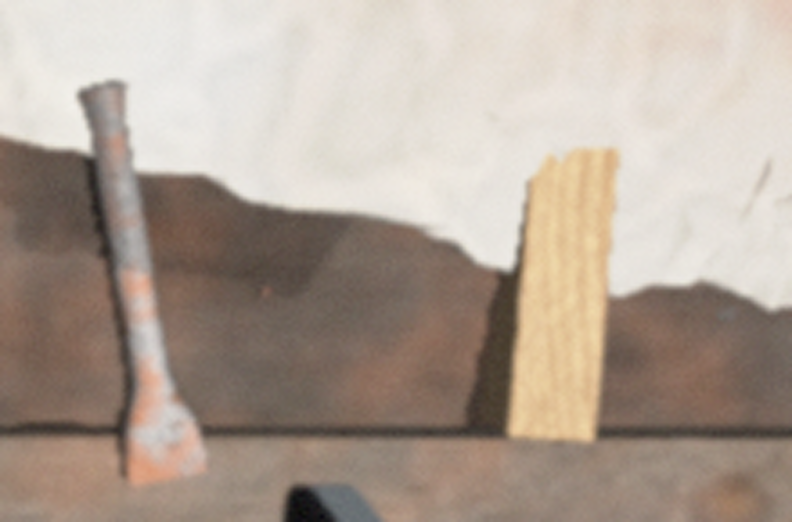

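```bash
cat >> h.py <<'E'
from scipy.optimize import minimize
def box(w,y0,y1,h0,h1,z=0,w1=None):
    w1=w if w1 is None else w1
    return np.array([[sx*ww/2,y,zz+z] for (y,h,ww) in ((y0,h0,w),(y1,h1,w1)) for sx in (-1,1) for zz in (0,h)],float)
MODEL=dict(rule=[box(22,-102,102,16,16)],
  wedge=[box(36,-60,60,28,1)],
  brush=[box(36,-99,-60,15,15),box(34,-60,-29,15,15),box(14,-29,99,13,13)],
  chisel=[box(34,-86,-60,12,12),box(34,-60,-40,14,21,w1=24),box(22,-40,86,21,21)],
  rule_tile=[box(44,-107,107,10.5,10.5)],brush_tile=[box(56,-105,105,10.5,10.5)],
  chisel_tile=[box(54,-92,92,10.5,10.5)],wedge_tile=[box(56,-66,66,10.5,10.5)])
def fit(name,mask,T,x0,z=0,cam="wrist",S=4):
    big=cv2.resize(mask.astype(np.uint8),None,fx=S,fy=S,interpolation=cv2.INTER_NEAREST)
    def ren(p):
        c,s=np.cos(p[2]),np.sin(p[2]); R=np.array([[c,-s,0],[s,c,0],[0,0,1]])
        # p[2]: world angle of model y axis minus 90deg
        o=np.zeros_like(big)
        for b in MODEL[name]:
            uv=proj(cam,b@R.T+[p[0],p[1],z],T)
            h=cv2.convexHull(((uv+.5)*S).astype(np.float32)); cv2.fillConvexPoly(o,np.round(h*16).astype(np.int32),1,shift=4)
        return o
    def cost(q):
        o=ren([q[0],q[1],q[2]/100]); return 1-(o&big).sum()/max(1,(o|big).sum())
    q0=np.array([x0[0],x0[1],x0[2]*100])
    sim=np.array([q0,q0+[8,0,0],q0+[0,8,0],q0+[0,0,8]])
    for _ in range(2):
        r=minimize(cost,q0,method="Nelder-Mead",options=dict(initial_simplex=sim,xatol=.05,fatol=1e-5,maxiter=200)); q0=r.x; sim=np.array([q0,q0-[5,0,0],q0-[0,5,0],q0-[0,0,5]])
    return np.array([q0[0],q0[1],q0[2]/100]),1-r.fun
E
python3 - <<'E'
from h import *
import pickle
V=pickle.load(open("views.pkl","rb")); D=np.radians; S0=pickle.load(open("seg0.pkl","rb"))
I=dict(rule=(426,-266,171),brush=(658,-104,168.5),chisel=(657,89,192.3),wedge=(656,258,182),rule_tile=(421,-104,178),brush_tile=(425,77,190.9),chisel_tile=(654,-240,169.3),wedge_tile=(427,254,170))
for n,(x,y,a) in I.items():
    for k in "abt":
        if k=="t":
            T=None;rs=S0[n];cam="top"
        else:
            T,im,segs=V[k]; rs=segs[n]; cam="wrist"
        uv=proj(cam,[[x,y,5]],T)[0]
        rs=[r for r in rs if (np.hypot(*(np.argwhere(r["region"]).mean(0)[::-1]-uv))<25) and np.nonzero(r["region"])[0].min()>0]
        if not rs: continue
        p,iou=fit(n,rs[0]["region"],T,(x,y,D(a-90)),cam=cam); print(n,k,p[:2].round(1),round(np.degrees(p[2])+90,1),round(iou,3))
E
```

```text
rule a [ 425.8 -266.6] 171.3 0.908
rule t [ 425.6 -264.6] 171.3 0.747
brush a [ 652.5 -101.4] 167.6 0.812
brush b [ 655.2 -102. ] 168.2 0.817
brush t [ 653.6 -100.3] 168.3 0.815
chisel b [658.8  83.6] 193.0 0.714
chisel t [658.6  87.6] 192.6 0.712Traceback (most recent call last):
  File "<stdin>", line 14, in <module>
  File "h.py", line 45, in fit
    r=minimize(cost,q0,method="Nelder-Mead",options=dict(initial_simplex=sim,xatol=.05,fatol=1e-5,maxiter=200)); q0=r.x; sim=np.array([q0,q0-[5,0,0],q0-[0,5,0],q0-[0,0,5]])
    res = _minimize_neldermead(fun, x0, args, callback, bounds=bounds,
                               **options)
    fxcc = func(xcc)
    fx = function(np.copy(x), *(wrapper_args + args))
  File "h.py", line 41, in cost
    o=ren([q[0],q[1],q[2]/100]); return 1-(o&big).sum()/max(1,(o|big).sum())
  File "h.py", line 37, in ren
    uv=proj(cam,b@R.T+[p[0],p[1],z],T)
  File "h.py", line 12, in proj
    i=vision.camera_info(cam); K=np.array(i["mtx"]); W=np.array(i["world_from_camera"]) if cam!="wrist" else T@np.array(i["tool_from_camera"])
ValueError: time passes only in moves, steps and waits
```

```bash
python3 - <<'E'
s=open("h.py").read()
s=s.replace("i=vision.camera_info(cam)","i=info(cam)").replace("def ray(","import functools\n@functools.lru_cache(None)\ndef info(c): return vision.camera_info(c)\ndef ray(",1)
open("h.py","w").write(s)
E
python3 - <<'E'
from h import *
import pickle
V=pickle.load(open("views.pkl","rb")); D=np.radians; S0=pickle.load(open("seg0.pkl","rb"))
I=dict(wedge=(656,258,182),rule_tile=(421,-104,178),brush_tile=(425,77,190.9),chisel_tile=(654,-240,169.3),wedge_tile=(427,254,170))
for n,(x,y,a) in I.items():
    for k in "abt":
        if k=="t":
            T=None;rs=S0[n];cam="top"
        else:
            T,im,segs=V[k]; rs=segs[n]; cam="wrist"
        uv=proj(cam,[[x,y,5]],T)[0]
        rs=[r for r in rs if (np.hypot(*(np.argwhere(r["region"]).mean(0)[::-1]-uv))<25) and np.nonzero(r["region"])[0].min()>0]
        if not rs: continue
        p,iou=fit(n,rs[0]["region"],T,(x,y,D(a-90)),cam=cam); print(n,k,p[:2].round(1),round(np.degrees(p[2])+90,1),round(iou,3))
print(env.read_clock())
E
```

```text
wedge a [653.8 260.8] 180.0 0.557
wedge b [657.3 259.2] 176.1 0.961
wedge t [653.9 259.4] 178.4 0.931
rule_tile a [ 422.8 -105.4] 177.8 0.948
rule_tile t [ 420.3 -103.5] 179.0 0.922
brush_tile a [425.8  77.6] 190.8 0.977
brush_tile t [425.   78.6] 191.1 0.948
chisel_tile b [ 656.2 -242. ] 169.3 0.937
chisel_tile t [ 655.3 -240.2] 169.8 0.895
wedge_tile a [427.9 254.9] 169.9 0.953
wedge_tile t [426.6 257.1] 169.3 0.948
5.2833
```

```bash
cat > pp.py <<'E'
from h import *
D=np.radians
TOOL=dict(wedge=(655.5,259.5,177.5),chisel=(658,87,192.7),brush=(657,-103.5,168.2),rule=(425.8,-266,171.3))
TILE=dict(wedge=(427.3,255.5,169.7),chisel=(655.5,-240.7,169.5),brush=(425.5,78,190.9),rule=(421.7,-104.5,178.2))
PAR=dict(wedge=(-20,18,62,40),chisel=(0,18,55,70),brush=(10,16.5,45,30),rule=(0,17,48,40)) # offset,z,open,force
def ax(d): return np.array([np.cos(D(d)),np.sin(D(d))])
def pick(n,pose=None,up=110):
    x,y,a=pose or TOOL[n]; g,z,op,f=PAR[n]
    p=np.array([x,y])+g*ax(a); R=down(D(a-90))
    env.goto(np.array([*p,up]),R); env.gripper_to(op,f)
    hit=env.move_linear(np.array([*p,z]),vel=120,guard=15)
    pz=env.read_ee_pos(); env.gripper_to(0,f); gap=env.read_finger_gap()
    env.move_linear(np.array([*p,up]),vel=150)
    print(n,"pick hit",hit,"tcp",pz.round(1),"gap",round(gap,1),"after lift",round(env.read_finger_gap(),1),"F",np.round(env.read_contact_force(),1),"t",env.read_clock())
def place(n,up=110):
    x,y,a=TILE[n]; g,z,op,f=PAR[n]
    p=np.array([x,y])+g*ax(a); R=down(D(a-90))
    env.goto(np.array([*p,up]),R)
    env.move_linear(np.array([*p,z+15]),vel=130)
    env.hold(.2)
    hit=env.move_linear(np.array([*p,z+9.5]),vel=20,guard=2.5)
    pz=env.read_ee_pos(); gap=env.read_finger_gap(); env.gripper_to(min(op,gap+22)); env.move_linear(np.array([*p,up]),vel=150)
    print(n,"place hit",hit,"tcp",pz.round(1),p.round(1),"gap before",round(gap,1),"t",env.read_clock())
E
python3 - <<'E'
from pp import *
for d in (TOOL,TILE):
  for n,(x,y,a) in d.items():
    for z in (17,110):
      q=env.solve_ik(np.array([x,y,z]),down(D(a-90))); print(n,z,None if q is None else q.round(2))
E
python3 - <<'E'
from pp import *
pick("wedge")
T=toolT(); im=vision.read_camera("wrist"); cv2.imwrite("pics/held_w.png",im[:,:,::-1])
E
```

```text
wedge 17 [ 0.21  0.9   1.07 -0.    1.17 -1.32]
wedge 110 [ 0.21  0.81  1.   -0.    1.34 -1.32]
chisel 17 [-0.04  0.82  1.24 -0.    1.08 -1.84]
chisel 110 [-0.04  0.71  1.17 -0.    1.26 -1.84]
brush 17 [-0.33  0.82  1.23 -0.    1.09 -1.7 ]
brush 110 [-0.33  0.72  1.16 -0.    1.26 -1.7 ]
rule 17 [-0.79  0.53  1.78 -0.    0.82 -2.21]
rule 110 [-0.79  0.39  1.71 -0.    1.04 -2.21]
wedge 17 [ 0.3   0.53  1.8  -0.    0.82 -1.09]
wedge 110 [ 0.3   0.38  1.73 -0.    1.04 -1.09]
chisel 17 [-0.52  0.89  1.1  -0.    1.15 -1.91]
chisel 110 [-0.52  0.79  1.03 -0.    1.32 -1.91]
brush 17 [-0.09  0.42  1.99 -0.    0.73 -1.85]
brush 110 [-0.09  0.25  1.91 -0.    0.98 -1.85]
rule 17 [-0.51  0.42  1.98 -0.    0.74 -2.05]
rule 110 [-0.51  0.25  1.91 -0.    0.98 -2.05]
wedge pick hit False tcp [676.  258.8  19.1] gap 0.2 after lift 0.1 F [ 0.7  0.5 -0.4] t 9.225
```

View pics/held_w.png

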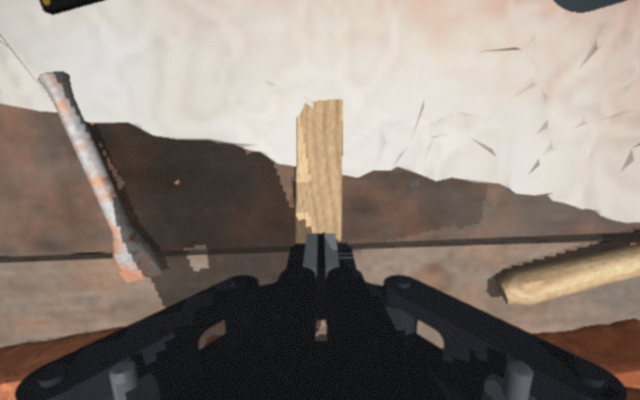

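Run:
```python
from pp import *
p,R=env.read_ee_pos(),env.read_eef_rot()
env.gripper_to(80)
env.goto(np.array([600,230,280.]),down(D(90))); env.hold(.15)
T=toolT(); im=vision.read_camera("wrist"); cv2.imwrite("pics/w2.png",im[:,:,::-1])
np.savez("w2.npz",T=T,im=im)
for r in vision.silhouettes("wedge","wrist"):
    print(r["conf"],r["extent"])
    if r["conf"]>.5:
        for a in (177.5,357.5): print(fit("wedge",r["region"],T,(655,259,D(a-90))))
c=proj("wrist",[[656,259,10]],T)[0].astype(int); print(c)
y0=max(0,c[1]-80);x0=c[0]-110
cv2.imwrite("pics/w2z.png",cv2.resize(im[y0:y0+150,x0:x0+220],None,fx=3.6,fy=3.6,interpolation=cv2.INTER_CUBIC)[:,:,::-1])
print(env.read_clock())
```

```text
0.97 [324.6, 157.8, 356.4, 251.2]
(array([657.630963  , 258.7057484 ,   1.51708245]), np.float64(0.9711538461538461))
(array([658.72295508, 258.35068159,   4.68028553]), np.float64(0.8745175169022741))
0.44 [614.3, 0.0, 638.2, 9.7]
[341 203]
11.0417
```

View pics/w2z.png

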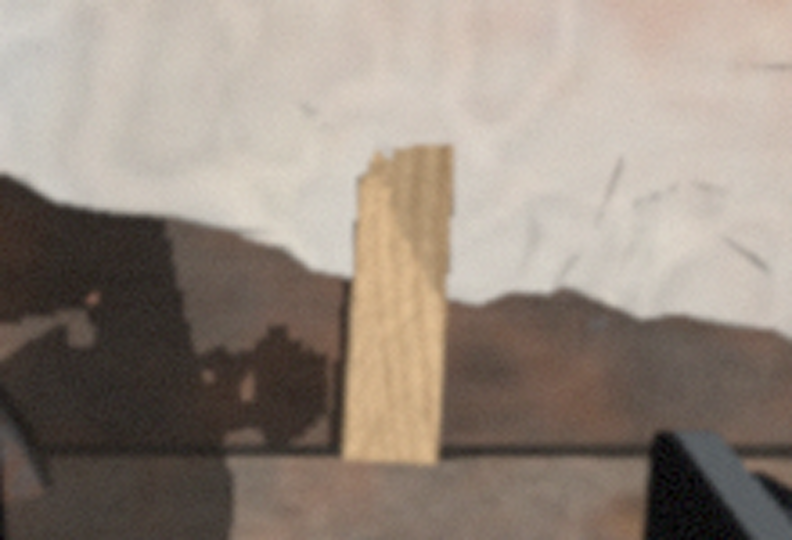

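View pics/w2.png

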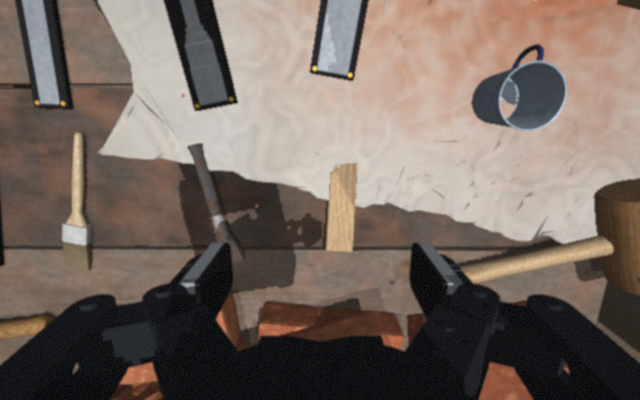

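Run:
```python
from pp import *
x,y,a=657.5,258.8,177
p=np.array([x,y])-22*ax(a); R=down(D(a-90))
env.goto(np.array([*p,110]),R); env.gripper_to(52,40)
env.move_linear(np.array([*p,20]),vel=120,guard=15); env.hold(.2)
print(env.read_ee_pos().round(2), np.round(env.read_contact_force(),1))
h=env.move_linear(np.array([*p,8]),vel=25,guard=6); print(h,env.read_ee_pos().round(2),np.round(env.read_contact_force(),1))
im=vision.read_camera("wrist"); cv2.imwrite("pics/w3.png",im[:,:,::-1])
im=vision.read_camera("side"); cv2.imwrite("pics/s3.png",cv2.resize(im[100:300,250:500],None,fx=3,fy=3,interpolation=cv2.INTER_CUBIC)[:,:,::-1])
print(env.read_clock())
```

```text
[679.83 257.7   20.84] [-0.4 -0.6 -0.8]
False [679.5  257.65   7.97] [ 0.2 -0.3 -0. ]
14.05
```

View pics/w3.png

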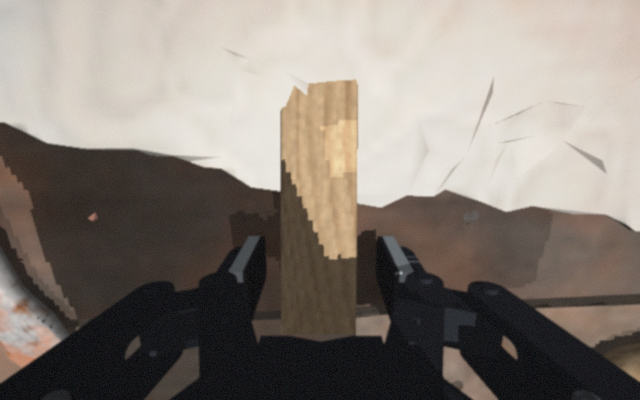

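View pics/s3.png

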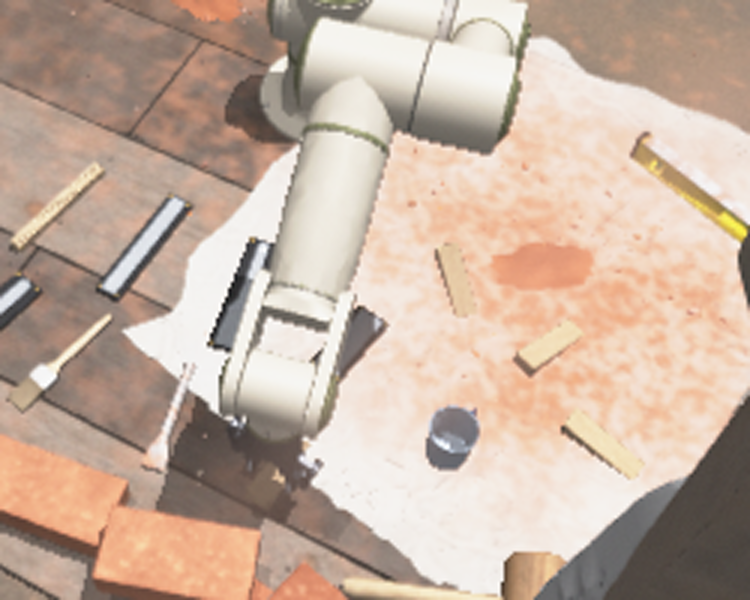

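Run:
```python
from pp import *
p=env.read_ee_pos()
env.move_linear(np.array([p[0],p[1],11]),vel=30)
env.gripper_to(33,40); print(env.read_finger_gap(), np.round(env.read_contact_force(),1),env.read_ee_pos().round(1))
T=toolT(); im=vision.read_camera("wrist"); cv2.imwrite("pics/w4.png",im[:,:,::-1])
for r in vision.silhouettes("wedge","wrist"): print(r["conf"],r["extent"])
for a in (177,357): 
    print(a,[proj("wrist",b@np.array([[np.cos(D(a-90)),np.sin(D(a-90)),0],[-np.sin(D(a-90)),np.cos(D(a-90)),0],[0,0,1]])+[657.5,258.7,0],T).round() .tolist() for b in MODEL["wedge"]])
print(env.read_clock())
```

```text
33.31768859651945 [-1.  -0.4  1.3] [679.6 257.7  11.2]
177 [[[287.0, 296.0], [281.0, 328.0], [350.0, 296.0], [355.0, 328.0], [280.0, 74.0], [280.0, 73.0], [356.0, 74.0], [356.0, 74.0]]]
357 [[[356.0, 74.0], [363.0, 66.0], [280.0, 74.0], [272.0, 66.0], [350.0, 296.0], [350.0, 297.0], [287.0, 296.0], [287.0, 297.0]]]
14.725
```

View pics/w4.png

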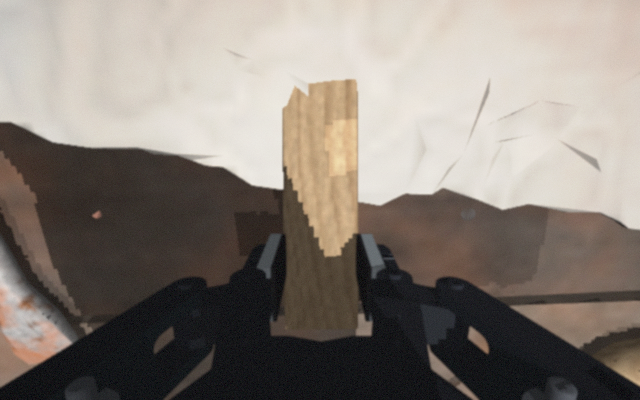

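Run:
```python
from pp import *
for g in (28,20,5):
    env.gripper_to(g,40); print(g,env.read_finger_gap(), np.round(env.read_contact_force(),1),env.read_ee_pos().round(1),np.round(env.read_joint_vel(),2))
    if env.read_finger_gap()>g+2: break
im=vision.read_camera("wrist"); cv2.imwrite("pics/w5.png",im[:,:,::-1])
print(env.read_clock())
```

```text
28 28.400026164838643 [-2.6  0.4  6.1] [679.8 257.8  11.5] [-0. -0.  0.  0. -0. -0.]
20 19.927321477815532 [-2.4  4.5 18.1] [681.5 259.3  14.9] [-0.  0.  0. -0. -0.  0.]
5 10.639359855003327 [-8.3  9.3 30.1] [681.8 260.9  17.3] [ 0.  0. -0. -0.  0. -0.]
15.5667
```

View pics/w5.png

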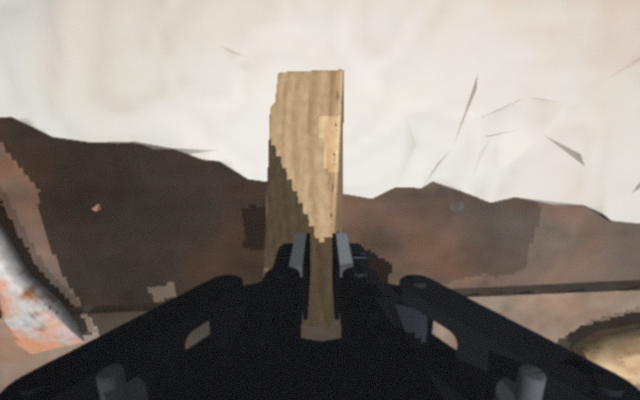

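Run:
```python
from pp import *
env.gripper_to(60); p=env.read_ee_pos(); print(p, env.read_contact_force().round(1))
R=env.read_eef_rot()
env.move_linear(np.array([679.5,257.7,60]),vel=100)
env.goto(np.array([655,258,200.]),down(D(87)))
T=toolT(); im=vision.read_camera("wrist"); cv2.imwrite("pics/w6.png",im[:,:,::-1]); np.savez("w6.npz",T=T,im=im)
for r in vision.silhouettes("wedge","wrist")[:1]:
    print(r["conf"],r["extent"])
    for a in (177.5,357.5): print(fit("wedge",r["region"],T,(655,259,D(a-90))))
print(env.read_clock())
```

```text
[679.29393815 257.45379379  10.19742003] [-0.  -0.1 -0.4]
0.79 [300.2, 118.4, 337.0, 233.4]
(array([658.04609227, 257.14808102,   1.53738239]), np.float64(0.9629387195312012))
(array([659.7300375 , 256.54115732,   4.66247431]), np.float64(0.879206145570892))
17.4583
```

View pics/w6.png

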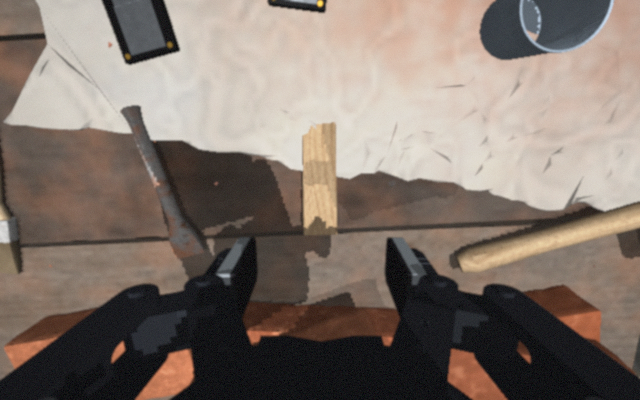

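Run:
```python
from h import *
s=cv2.imread("pics/side0.png"); t=cv2.imread("pics/top0.png"); z1=cv2.imread("pics/w_b.png")
c=proj("side",[[657,258,5]])[0].astype(int); print(c)
def z(i,c,n=25,f=8): return cv2.resize(i[c[1]-n:c[1]+n,c[0]-n:c[0]+n],None,fx=f,fy=f,interpolation=cv2.INTER_NEAREST)
c2=proj("top",[[657,258,5]])[0].astype(int)
c3=(206,243)
c4=proj("side",[[288,518,5]])[0].astype(int);c5=proj("side",[[248,351,5]])[0].astype(int)
c6=proj("side",[[404,641,5]])[0].astype(int)
cv2.imwrite("pics/zz.png",np.vstack([np.hstack([z(s,c,25,5),z(t,c2,25,5),z(t,c3,25,5)]),np.hstack([z(s,c4,25,5),z(s,c5,25,5),z(s,c6,25,5)])]))
```

```text
[342 255]
```

View pics/zz.png

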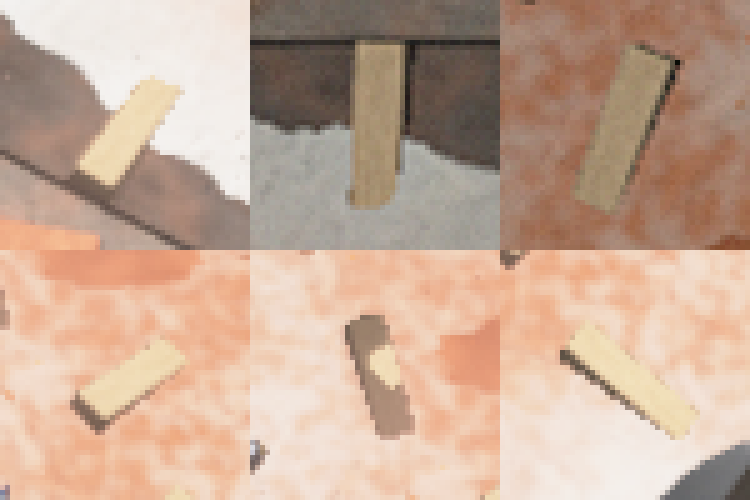

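Run:
```python
import cv2,numpy as np
a=[cv2.resize(cv2.imread(f"pics/{n}.png")[60:350,230:410],None,fx=2.05,fy=2.05,interpolation=cv2.INTER_CUBIC) for n in ("w4","w5")]
cv2.imwrite("pics/zz2.png",np.hstack(a))
```

```text
(no output)
```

View pics/zz2.png

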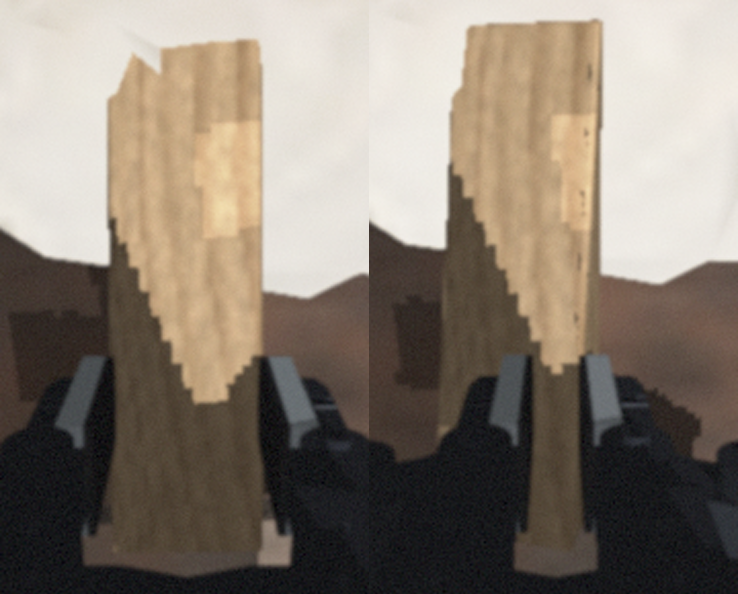

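```bash
cat >> pp.py <<'E'
PAR.update(wedge=(-28,12,52,60),chisel=(0,14.5,50,70),brush=(10,13,36,35),rule=(0,13,44,50))
E
python3 - <<'E'
from pp import *
n="rule"; x,y,a=TOOL[n]; R=down(D(a-90)); p=np.array([x,y])
env.goto(np.array([*p,110]),R); env.gripper_to(44,50)
print(env.move_linear(np.array([*p,13]),vel=120,guard=15)); env.hold(.2); print(env.read_ee_pos(),env.read_contact_force())
for g in (26,18,10):
    env.gripper_to(g,50); print(g,env.read_finger_gap(),env.read_contact_force().round(1),env.read_ee_pos().round(1))
im=vision.read_camera("wrist"); cv2.imwrite("pics/r1.png",im[:,:,::-1])
print(env.read_clock())
E
```

```text
False
[ 426.04921486 -266.22340041   13.55053266] [-0.14027058 -0.39525394 -0.6810052 ]
26 26.09587325586513 [ 0.4  0.4 -0.3] [ 425.8 -266.    13.1]
18 18.00389582817034 [-0.3 -0.6 -0. ] [ 425.8 -266.    13. ]
10 9.905477964010224 [-0.6  0.3 -0.2] [ 425.8 -266.    13. ]
21.8667
```

View pics/r1.png

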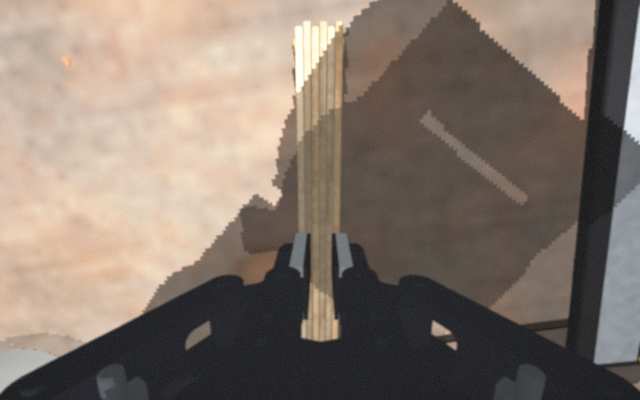

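Run:
```python
from pp import *
print(env.nose_length)
p=env.read_ee_pos()
print(env.move_linear(np.array([p[0],p[1],0]),vel=25,guard=5),env.read_ee_pos(),env.read_contact_force().round(1))
env.hold(.1); print(env.read_ee_pos(),env.read_contact_force().round(1),env.read_finger_gap(),env.read_clock())
```

```text
14.0
True [ 425.95297796 -266.15697497    7.95332606] [-0.3  1.2  6.8]
[ 425.97396426 -266.16295858    7.95790922] [-0.2  0.2  5.6] 10.162565047962833 22.3
```

```bash
cat >> pp.py <<'E'
PAR.update(wedge=(-22,-8.5,56,60),chisel=(0,-7.5,50,70),brush=(10,-6,38,35),rule=(0,-7,44,50))
MING=dict(wedge=30,chisel=15,brush=9,rule=17)
def pick(n,pose=None,up=90,approach=True):
    x,y,a=pose or TOOL[n]; g,z,op,f=PAR[n]
    p=np.array([x,y])+g*ax(a); R=down(D(a-90))
    if approach: env.goto(np.array([*p,up]),R)
    env.gripper_to(op,f)
    env.move_linear(np.array([*p,z+12]),vel=140,guard=15)
    hit=env.move_linear(np.array([*p,z]),vel=40,guard=5)
    pz=env.read_ee_pos(); env.gripper_to(0,f); gap=env.read_finger_gap(); F=env.read_contact_force()
    print(n,"pick hit",hit,"tcp",pz.round(1),"gap",round(gap,1),"F",F.round(1),"tcp",env.read_ee_pos().round(1))
    if gap<MING[n]: print("MISSED",env.read_clock()); return False
    env.move_linear(np.array([*p,up]),vel=150)
    print("  after lift",round(env.read_finger_gap(),1),"F",np.round(env.read_contact_force(),1),"t",env.read_clock()); return True
E
python3 - <<'E'
from pp import *
env.move_linear(np.array([425.9,-266.1,30]),vel=100)
pick("rule",approach=False)
im=vision.read_camera("wrist"); cv2.imwrite("pics/r2.png",im[:,:,::-1])
E
```

```text
rule pick hit False tcp [ 425.8 -266.    -7. ] gap 19.1 F [-0.5 -0.2  4.7] tcp [ 426.  -266.2   -6.6]
  after lift 18.9 F [ 0.3  0.3 -1.8] t 25.0083
```

View pics/r2.png

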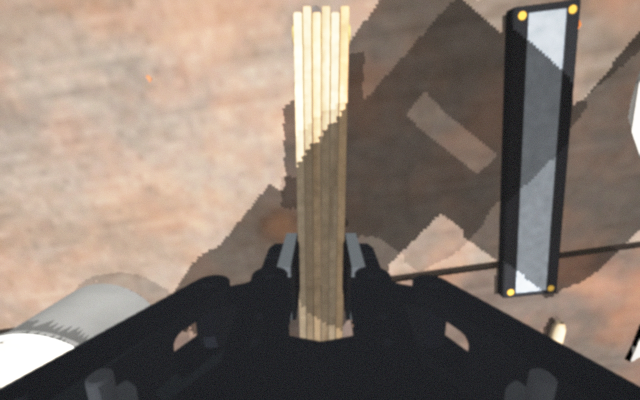

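```bash
sed -i 's/guard=2.5/guard=3.5/; s/def place(n,up=110)/def place(n,up=70)/' pp.py
python3 - <<'E'
from pp import *
place("rule")
if pick("brush"):
    im=vision.read_camera("wrist"); cv2.imwrite("pics/b1.png",im[:,:,::-1])
E
```

```text
rule place hit True tcp [ 422.  -104.6    3.8] [ 421.7 -104.5] gap before 19.1 t 27.8
brush pick hit False tcp [ 647.1 -101.4   -6.1] gap 11.9 F [-0.1  1.2  0.8] tcp [ 647.3 -101.5   -5.8]
  after lift 11.7 F [ 1.   0.4 -1.7] t 31.2583
```

View pics/b1.png

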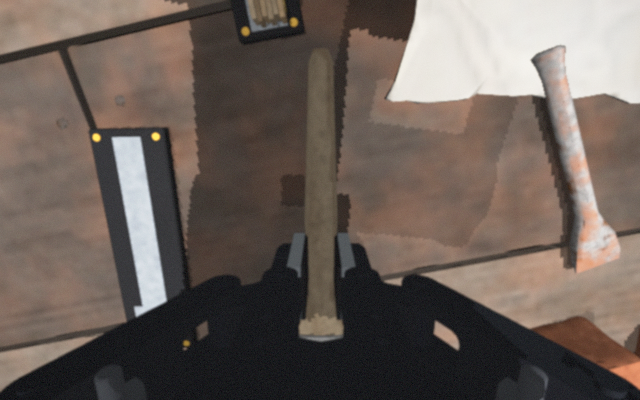

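Run:
```python
from pp import *
place("brush")
if pick("chisel"):
    im=vision.read_camera("wrist"); cv2.imwrite("pics/c1.png",im[:,:,::-1])
```

```text
brush place hit True tcp [415.9  76.1   3.5] [415.7  76.1] gap before 11.8 t 34.5167
chisel pick hit False tcp [657.9  87.   -7.7] gap 25.7 F [0.1 0.3 4.8] tcp [658.4  86.9  -6.8]
  after lift 25.5 F [-0.2  0.2 -3.4] t 38.125
```

View pics/c1.png

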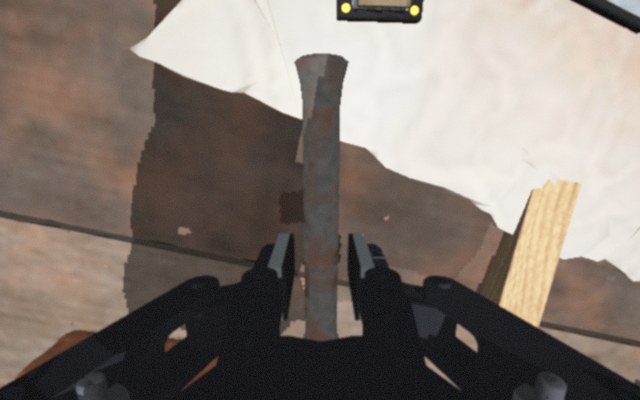

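Run:
```python
from pp import *
place("chisel",up=90)
env.gripper_to(56)
env.goto(np.array([640,240,170.]),down(D(88))); env.hold(.15)
T=toolT(); im=vision.read_camera("wrist"); cv2.imwrite("pics/w7.png",im[:,:,::-1])
rs=vision.silhouettes("wedge","wrist"); r=max(rs,key=lambda r:r["region"].sum())
pz,iou=fit("wedge",r["region"],T,(657,258,D(88))); print([q["extent"] for q in rs],pz[:2],np.degrees(pz[2])+90,iou,env.read_clock())
```

```text
chisel place hit True tcp [ 655.8 -240.9    3.6] [ 655.5 -240.7] gap before 25.5 t 41.7667
[[318.5, 133.0, 355.3, 259.0]] [658.42638857 257.22057171] 177.7612905638026 0.9761665898430086 44.0417
```

View pics/w7.png

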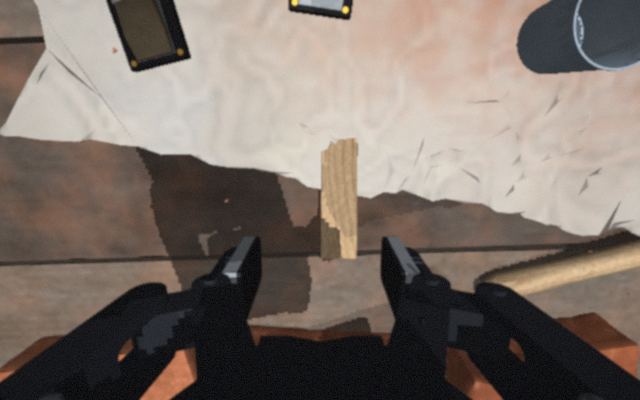

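Run:
```python
from pp import *
PAR["wedge"]=(-20,-8.5,56,50)
if pick("wedge",(658,257.4,177.7)):
    place("wedge",up=90)
    env.gripper_to(80)
    for k,p in (("c",(470,0,340)),("d",(610,0,320))):
        env.goto(np.array(p,float),down(np.pi/2)); env.hold(.15)
        T=toolT(); im=vision.read_camera("wrist"); cv2.imwrite(f"pics/w_{k}.png",im[:,:,::-1])
        import pickle; S={n:vision.silhouettes(n,"wrist") for n in MODEL}; pickle.dump((T,im,S),open(f"v_{k}.pkl","wb"))
    print(env.read_clock())
```

```text
wedge pick hit False tcp [677.9 256.6  -8.7] gap 34.4 F [0.7 0.1 3.1] tcp [678.2 256.7  -8. ]
  after lift 35.3 F [ 0.5 -0.8 -0.9] t 47.0417
wedge place hit True tcp [447.3 252.    2.4] [447.  251.9] gap before 34.9 t 50.3167
53.8417
```

View pics/w_c.png

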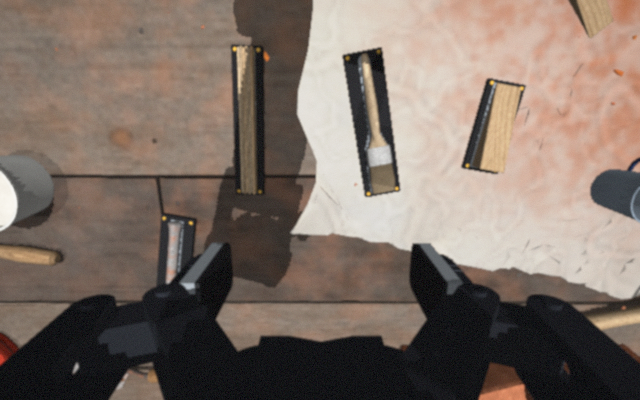

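View pics/w_d.png

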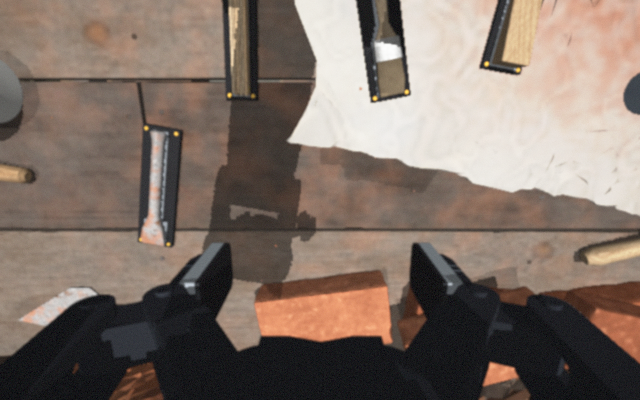

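Run:
```python
from pp import *
import pickle
for k in "cd":
    T,im,S=pickle.load(open(f"v_{k}.pkl","rb"))
    for n in TILE:
        x,y,a=TILE[n]; uv=proj("wrist",[[x,y,15]],T)[0]
        rs=[r for r in S[n] if (np.hypot(*(np.argwhere(r["region"]).mean(0)[::-1]-uv))<30) and np.nonzero(r["region"])[0].min()>0]
        if not rs: continue
        p,i=fit(n,rs[0]["region"],T,(x,y,D(a-90)),z=10.5); p0=fit(n,rs[0]["region"],T,(x,y,D(a-90)),z=10.5)
        e=p[:2]-[x,y]; u=ax(a); print(k,n,p[:2].round(1),round(np.degrees(p[2])+90,1),"iou",round(i,3),"err along",round(e@u,1),"across",round(e@[-u[1],u[0]],1))
for n,(h,yy) in dict(wedge=(150,0),chisel=(170,0)).items():
    x,y,a=TILE[n]
    env.goto(np.array([x-20,y,170.]),down(D(a-90))); env.hold(.15); T=toolT()
    im=vision.read_camera("wrist"); cv2.imwrite(f"pics/fin_{n}.png",im[:,:,::-1])
    for m in (n,n+"_tile"):
        for r in vision.silhouettes(m,"wrist")[:1]:
            p,i=fit(m,r["region"],T,(x,y,D(a-90)),z=0 if "tile" in m else 10.5); print(m,r["extent"],p[:2].round(1),round(np.degrees(p[2])+90,1),round(i,3))
print(env.read_clock())
```

```text
c wedge [426.9 256.8] 169.6 iou 0.964 err along 0.6 across -1.2
c chisel [ 651.9 -246.3] 161.4 iou 0.316 err along 2.5 across 6.2
c brush [423.8  78.4] 190.6 iou 0.87 err along 1.6 across -0.7
c rule [ 422.6 -103.9] 178.1 iou 0.899 err along -0.9 across -0.6
d chisel [ 656.3 -238.7] 166.1 iou 0.553 err along -0.4 across -2.1
wedge [302.4, 134.8, 344.7, 265.0] [427.5 256.4] 170.0 0.965
wedge_tile [293.9, 131.4, 353.6, 261.3] [428.1 254.8] 170.1 0.35
chisel [309.0, 108.3, 338.5, 281.7] [ 655.8 -239.3] 169.0 0.728
57.7583
```

View pics/fin_wedge.png

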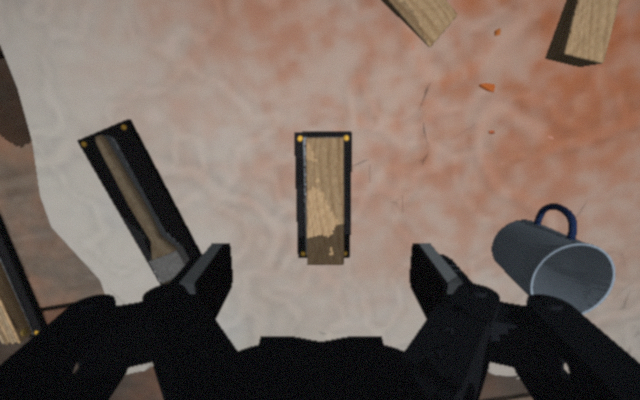

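View pics/fin_chisel.png

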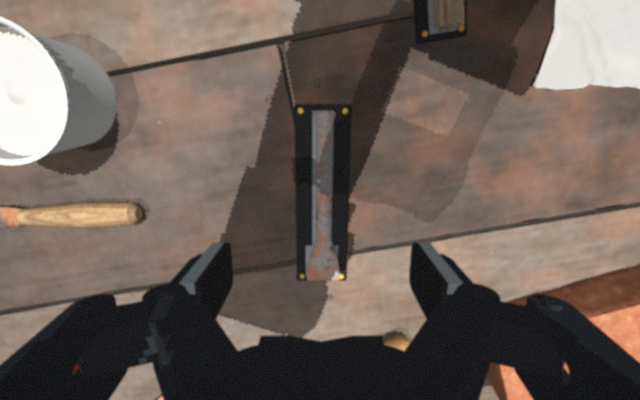

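Run:
```python
from pp import *
im=vision.read_camera("top"); 
for n in ("mug","tub"): print(n,[(round(d["conf"],2),np.round(d["extent"]).tolist()) for d in vision.silhouettes(n,"top")])
env.hold(.3); print(env.read_clock(),env.read_contact_force().round(1)); order.finish_job()
```

```text
mug [(0.55, [212.0, 166.0, 234.0, 193.0])]
tub [(0.93, [467.0, 166.0, 502.0, 195.0]), (0.45, [326.0, 176.0, 328.0, 186.0])]
58.2083 [-0.5  0.1 -0.4]
the job is handed in; nothing more can be done
```

All four tools are on the tiles with their own outlines, released, and I handed the job in at 58 s of the 93 s allowed. For the wedge I took the rightmost of the four look-alikes.

**Final position checks (wrist camera):**

| Tool | Distance from outline middle | Angle error | How well the fit matched |
|---|---|---|---|
| Rule | about 1 mm | under 1° | good (0.90) |
| Brush | about 2 mm | under 1° | good (0.87) |
| Wedge | 1–2 mm | under 1° | good (0.96) |
| Chisel | about 1.5 mm | about 0.5° | weaker (0.73, coarse shape model) |

- **Weak fits:** The two wide views of the chisel fitted badly (0.32 and 0.55, angle up to 8° off). I relied on the close view from above instead, where the chisel looks centred on its tile. The network's mask of the covered wedge tile was also poor (0.35), so I kept the tile position measured before placing.
- **Mug and tub:** In the top camera both are where they were at the start, to within a few pixels (about 3–4 mm each).
- **At rest:** I did not read the tools' tilt or stillness directly. They look flat in the pictures, and the force on the tool at the end was near zero.

**What went wrong:** The first two attempts on the wedge and the first on the rule missed. The fingertips do not stand 14 mm ahead of the tool point as stated. Touching the rule's top showed them about 8 mm behind it. The second wedge attempt pressed on it with about 30 N before I backed off, and it moved about 1 mm. After I corrected the grasp height, every pick and placement worked first time.

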